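Feed a cube carrier past a self-closing gate

ROBOT

A 6-joint arm with a two-finger parallel gripper is mounted at the origin on a cart in front of the work surface, level with it; the furniture and walls round the work are solid. World frame = base frame: x ahead of the robot, y to its left, z up, the work surface at z = 0. Lengths are in m, angles in rad, forces in N, time in s.
With the tool pointing down it reaches from about 0.15 to 0.775 m from the base axis. Payload 6.1 kg.
Tool frame: the origin (TCP) lies between the finger pads; the fingertips stand robot.finger_overhang ahead of it and the grasp point (between the pads) lies 6 mm ahead of it (robot.finger_overhang is the distance from the TCP to the fingertips, in m); z points along the fingers, y is the line along which they close (so a half turn about z gives the same grasp; the last joint's range is limited). The gripper opens to 85 mm and grips with 20 to 120 N. Pads are 22 mm wide; open, the fingers measure 114 mm over their backs; the gripper's body (76 mm by 85 mm) begins 54 mm behind the grasp point. The pads swing forward as they close: fully open they stand 13 mm farther back than shut.
Start: joints at [-1.133, 0.126, -0.04, 1.405, 0, 1.571], TCP at [0.223, -0.475, 0.235] pointing down, gripper open.
Joint ranges: [-2.72, 2.72], [-0.95, 1.95], [-1.27, 1.35], [-1.78, 2.02], [-1.46, 1.47], [-3.14, 3.14]. Speed limits (rad/s): [2.39, 2.39, 3.01, 3.14, 3.14, 3.14].

INTERFACE

Orientations are given as a rotation vector (axis times angle).
In Python, from rig import robot, eyes, workorder, recognise, masks_of gives the robot as it stands.
- The arm moves only by the tool move_arm, never from a script. Its argument "series" is text: rows parted by semicolons, each of 6 numbers parted by spaces: the shift along the tool's x, y, z in units of 15 cm (1.0 is 15 cm), then the turn, a rotation vector about the tool's x, y, z in units of 360 degrees (1.0 is 360 degrees). A call has 1 to 20 rows; each row is the pose to reach, as a shift and turn from the pose commanded when the call began, along the tool's axes at that moment, turning the shorter way round; what a row does not reach only later rows make up. A row lasts 1/12 s, in which the tool goes at most 41.7 mm and 7.16 degrees, less where a joint would pass 70% of its speed; a pose out of reach is approached as far as the arm can. A call with a number of a shift or a turn outside -1 to 1 is refused whole. A call with a gripper value outside its range is refused whole. "grip" is the finger opening in mm, from 0 to 85.4, set as the call begins (left out, the last holds). The fingers move at their own pace and stop on an object; "newtons" is the grip in N (left out, the last holds). Time passes only in rows, so rows that repeat a pose let the fingers close. It gives the time, the measured TCP pose, the force, the opening and the grip force at its end, in the units of the state.
- robot.sense(): the state, without advancing time (a new reading comes with each control period).
- eyes.read_camera(name): name is "side" or "top" or "wrist"; returns the picture (480x640x3 uint8, red, green, blue); there is no depth.
- eyes.camera_model(name): a dict with "K" (3x3 intrinsics, pixels), "k1" (the pictures are not rectified: a ray, as slopes to the right and down, at radius r is drawn at 1 + k1 r^2 times it, then the intrinsics apply), "rvec" (rotation vector, rad) and "tvec" (3), from world to camera coordinates, as OpenCV has them; the wrist camera has in their place "hand_eye" (4x4, takes a point from camera to tool coordinates, whose origin is the TCP and whose axes are the flange's). Camera axes: x right, y down, z forward; pixel columns grow to the right and rows downward; lengths in m; the calibration is good to about 2 mm. A picture is of the moment at which its call begins: read the wrist's pose just before it. camera_model takes no time and is no camera call.
- workorder.close_job(): hands the job in; it is judged then, once.
Trained networks look in the newest picture that a camera, given by its name, has taken for a name from the list of things; names that differ only in an ending like _2 or _b are one class to them, and where a whole thing is asked for, a point or a joint stands for the part that bears it (a point fixed in the world has none). Each returns a list of dicts, best first, with "confidence" (0 to 1); they miss things now and then, are a little off and sometimes report something else, mostly with a low value. They report only what shows in the picture. A call takes as long as a camera call.
- recognise(query, camera): "point" ([x, y, z] in m, in world coordinates, good to about 4 mm: the middle of the surface that is visible of it).
- masks_of(query, camera): "mask" (480x640 bool, what is visible of it).
The state is a dict: "t": time; "q": joint angles; "qvel": joint speeds; "tau": joint torques, N m; "ee_pos": TCP position; "tcp_rot": TCP orientation; "force": force on the tool from outside, world axes, zero at the start; "ft_torque": the same for the moment, N m; "grip_width": opening from 0.0 (shut) to 1.0 (fully open); "finger_force": force on a finger pad.
Only numpy, scipy, OpenCV 4.12 (cv2) and the standard library are available. Lean on these libraries where they do the work, as an engineer would, in place of code of your own. Each camera call takes 0.05 s, during which the arm holds its last target. There are 200 camera calls.

TASK

With one fingertip press down the long tread beside the feed guide to hold its gate open, and while keeping it down push the carrier with its mortar cube along the guide with the other fingertip, past the gate and gently up against the end stop. Neither the carrier nor the cube may touch the gate on the way. Grip and lift nothing, leave the jar, the pot and the wooden bar alone, and then let go of the tread so that the gate falls shut behind the carrier.

Things in the scene. Friction and masses are not known exactly. Their poses are not given: they have to be found in the camera images.
- guide: Feed guide fixed to the worktop: straight channel 70 mm wide inside, floor 4 mm above the worktop, side walls up to 27 mm, x = -185 to +87 mm. Origin on the worktop, channel's middle line, below the gate; z up, +x is the carrier's way to the end stop, +y the side of hinge and tread.
- hinge (a point): Point on the gate's hinge axis, above the guide's origin at y = 58, z = 56 mm. The axis runs along the guide's x as a 10 mm shaft (x = -198 to 20 mm) on bearing blocks 62 mm high (y = 47 to 69 mm), between channel and tread: the two fingers straddle it.
- gate (a joint): Gate angle in rad: 0 shut (blade across the channel; carrier and cube cannot push it open), 0.80 fully open. Above 0.60 carrier and cube pass under the blade untouched. Weight and a spring shut it once the tread is let go; about 4 to 10 N down on the tread hold it open, with a like sideways drag towards the channel.
- blade (a point): Middle of the gate's blade, a 4 mm plate in the guide's plane x = 0, moving with the gate. Open, it stands over the channel up to 140 mm above the worktop, so the hand must stay before it (finger centres at x below -55 mm). Shut, its lower edge is 15 mm or more above the worktop and the carrier's flat tongue lies freely under it.
- tread (a point): Middle of the top of the gate's tread, a plate 165 x 34 mm with a dark grip strip, guide's x = -207 to -42 mm. Gate shut: it slopes 43 degrees, inner edge y = 79, z = 57, outer edge y = 104, z = 80 mm (guide's frame). Pressed down it is level at 0.75 rad: y = 74 to 108 mm, top 42 mm above the worktop; at the 0.80 stop its middle is 1.5 mm lower. A fingertip can slide along it.
- carrier: Bare metal carrier (0.3 kg), loose in the guide, with one cube in it. Origin under the middle of its 62 x 62 mm tray (33 mm high); x forward as the guide's, z up. Behind, a tongue 5 mm thick, 30 mm wide leads to the upright push plate. Starts wholly before the gate; against the end stop its origin is at x = 46 mm in the guide's frame.
- push_plate (a point): Middle of the rear face of the carrier's upright push plate (46 mm wide, 74 mm high), 55 mm above the carrier's underside and 101 mm behind its origin: a fingertip pushes it forward here. Friction resists with about 2 to 5 N.
- end_stop (a point): Middle of the end stop's face (upright plate 47 mm high), x = 77 mm in the guide's frame, where the carrier's tray comes to rest.
- cube: Mortar cube 51 mm (0.27 kg), loose in the carrier's tray, top about 60 mm above the worktop. Origin at the centre of its underside. It just rides along.
- jar: Bystander: squat jar with a brass lid, 60 mm across, 69 mm high. Origin under its centre.
- pot: Bystander: clear pot with a red lid, 66 mm across, 116 mm high. Origin under its centre.
- tamper: Bystander: wooden bar 25 x 150 x 13 mm lying flat. Origin under its centre.

How it is judged:
By the outcome, as a careful person would: the job done as asked, in the order asked, and still so for the second after the job is handed in, with the robot touching nothing.
It also fails if it takes over 42 s, if anything falls off the work surface, if the arm or the gripper's body presses on something with over 40 N, if the wrist force passes 120 N, or if a joint passes its speed limit or range.

## Working session

There is one attempt and no reset: what is moved stays moved. The work goes in short steps, Python scripts to look and compute and a tool call to move; the robot and the scene stay as the last step left them, time stands still between calls to the robot, and variables do not carry over. Pictures are saved under pics/ and viewed, at most 10 in all, crops included, and the job is handed in when it is done.

Besides the shell and the picture viewer there is one more tool, called after ">>>" by a JSON object that holds its "name" and its "arguments", one argument or row to a line. move_arm: Moves the arm, as the interface text tells. Its arguments: {"type":"object","properties":{"series":{"type":"string"},"grip":{"type":"number"},"newtons":{"type":"number"}},"required":["series"]}

```bash
ls; mkdir -p pics; python3 - <<'E'
from rig import robot, eyes, recognise, masks_of
import cv2,numpy as np
s=robot.sense();print(s,robot.finger_overhang)
for c in ["top","side"]:
    im=eyes.read_camera(c);cv2.imwrite(f"pics/{c}0.png",im[:,:,::-1])
    m=eyes.camera_model(c);print(c,m)
    for n in ["guide","hinge","blade","tread","carrier","push_plate","end_stop","cube","jar","pot","tamper"]:
        r=recognise(n,c)
        print(n,[(np.round(d["point"],4).tolist(),round(d["confidence"],2)) for d in r[:2]])
E
```

```text
pics
{'t': 0.0, 'q': array([-1.13296496e+00,  1.26347308e-01, -4.06258552e-02,  1.40539572e+00,
       -5.60528280e-06,  1.57078482e+00]), 'qvel': array([ 3.16158696e-04, -1.78758623e-03, -1.39344856e-06, -5.12522037e-04,
       -8.25506614e-04, -1.46829963e-04]), 'tau': array([ 3.66402728e-04, -4.35912716e+01,  3.52923167e+01,  1.73197989e-02,
        2.84673473e-05,  3.31326326e-07]), 'ee_pos': array([ 0.22241194, -0.47510707,  0.23443744]), 'tcp_rot': array([-3.06511268e+00, -6.81948327e-01,  5.44763484e-04]), 'force': array([1.03689266, 0.1921809 , 0.76285332]), 'ft_torque': array([ 0.05679617,  0.0278104 , -0.01329214]), 'finger_force': 0.0, 'grip_width': 0.9949178474044421} 0.025
top {'K': array([[557.36118666,   0.        , 329.30447319],
       [  0.        , 557.36118666, 235.26642247],
       [  0.        ,   0.        ,   1.        ]]), 'k1': -0.17738689612697547, 'rvec': array([ 2.14827188, -2.16942074,  0.15322976]), 'tvec': array([-0.26797153,  0.55985987,  1.03314448])}
guide [([0.5265, -0.299, 0.0231], 0.8), ([0.5028, -0.0021, 0.1141], 0.29)]
hinge [([0.5256, -0.3, 0.
[... 736 characters left out ...]
y([ 2.05918884, -0.50240575,  0.31514198]), 'tvec': array([-0.6011203 ,  0.05672284,  1.08557699])}
guide [([0.5136, -0.3156, 0.0273], 0.83), ([0.4844, -0.335, 0.024], 0.58)]
hinge [([0.5184, -0.3121, 0.0293], 0.73)]
blade [([0.5031, -0.2435, 0.0615], 0.59)]
tread [([0.5002, -0.2442, 0.0628], 0.81)]
carrier [([0.4854, -0.333, 0.0242], 0.78)]
push_plate [([0.4864, -0.3331, 0.0309], 0.94)]
end_stop [([0.5145, -0.3138, 0.025], 0.78)]
cube [([0.5324, -0.3567, 0.0571], 0.73), ([0.4849, -0.3365, 0.0236], 0.42)]
jar [([0.5134, -0.5715, 0.0582], 0.78), ([0.5144, -0.3172, 0.0239], 0.66)]
pot [([0.4933, -0.007, 0.0996], 0.83)]
tamper [([0.3917, -0.54, 0.0152], 0.56), ([0.4855, -0.3335, 0.0255], 0.27)]
```

View pics/top0.png

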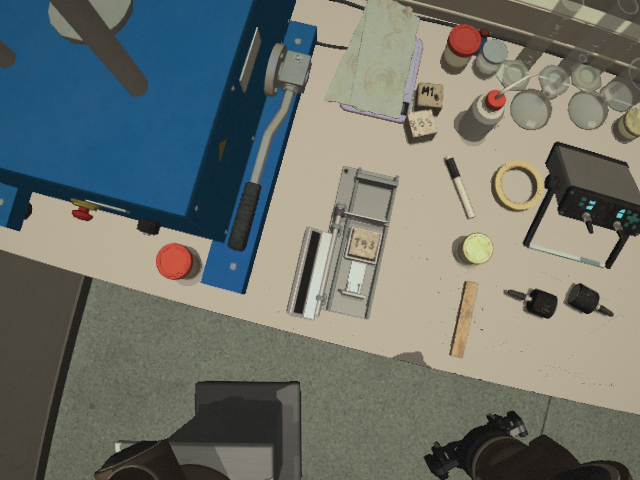

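View pics/side0.png

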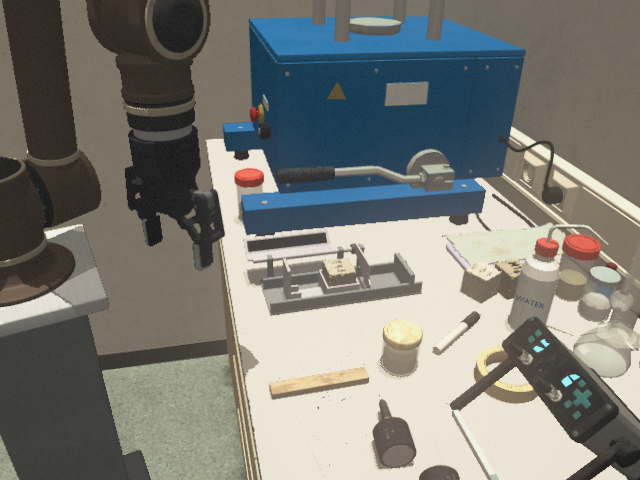

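The top picture shows the guide with its end stop at the top (about 375,180), the tread to its left (310,272), the cube at (363,243) and the push plate near (352,292). The side view shows the blade shut near (362,265). I'll enlarge the guide to get the corners.

```bash
python3 - <<'E'
import cv2
a=cv2.imread("pics/top0.png")[155:330,275:410];cv2.imwrite("pics/topc.png",cv2.resize(a,None,fx=3.4,fy=3.4,interpolation=cv2.INTER_CUBIC))
a=cv2.imread("pics/side0.png")[220:320,235:430];cv2.imwrite("pics/sidec.png",cv2.resize(a,None,fx=4,fy=4,interpolation=cv2.INTER_CUBIC))
E
```

```text
(no output)
```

View pics/topc.png

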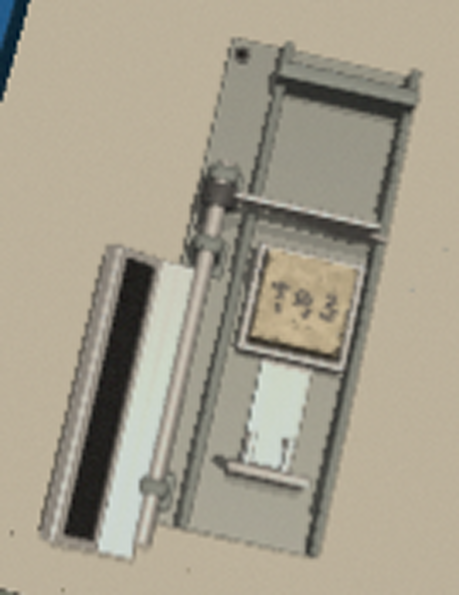

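View pics/sidec.png

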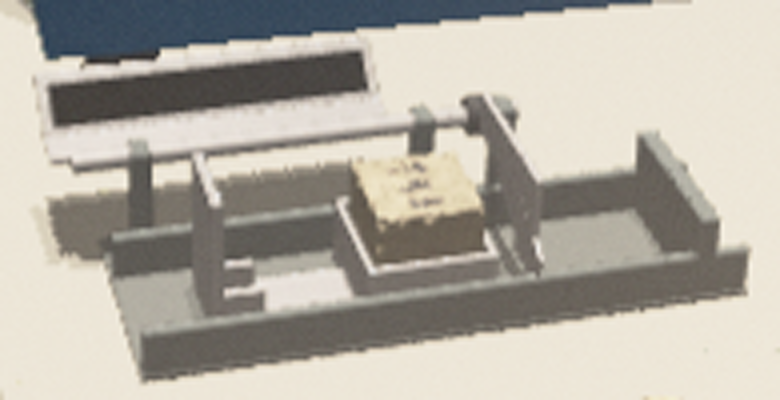

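```bash
cat > h.py <<'E'
import numpy as np,cv2
from scipy.optimize import least_squares
from rig import robot,eyes
from scipy.spatial.transform import Rotation as R
def proj(P,m,T=None):
    P=np.atleast_2d(P)
    c=P@cv2.Rodrigues(np.array(m["rvec"]))[0].T+m["tvec"] if T is None else (P-T[:3,3])@T[:3,:3]
    s=c[:,:2]/c[:,2:];s=s*(1+m["k1"]*(s**2).sum(1,keepdims=True))
    return s@np.array(m["K"])[:2,:2].T+np.array(m["K"])[:2,2]
def g2w(P,p):
    P=np.atleast_2d(P)/1000.;c,s=np.cos(p[2]),np.sin(p[2])
    return np.c_[p[0]+c*P[:,0]-s*P[:,1],p[1]+s*P[:,0]+c*P[:,1],P[:,2]]
E
python3 - <<'E'
from h import *
mt,ms=eyes.camera_model("top"),eyes.camera_model("side")
for m in(mt,ms):print(-cv2.Rodrigues(m["rvec"])[0].T@m["tvec"])
top=[((-42,104,80),(112,246)),((-207,104,80),(42,538)),((-207,79,57),(133,558)),((-42,79,57),(190,265)),((-198,58,56),(146,543)),((-185,'t',27),(314,556))]
side=[((-42,104,80),(370,40)),((-207,104,80),(38,82)),((-207,79,57),(52,160)),((-42,79,57),(382,112)),((-185,'t',27),(140,335)),((87,'t',27),(748,250))]
ct=[((-101,-23,78),(306,484)),((-101,23,78),(228,468))]
cs=[((-101,23,78),(195,155)),((-101,-23,78),(212,203))]
def res(p,full=False):
    o=[]
    for L,m,s,of in((top,mt,3.4,(275,155)),(side,ms,4,(235,220)),(ct,mt,3.4,(275,155)),(cs,ms,4,(235,220))):
        for P,u in L:
            P=[(-35-p[3]*1000 if v=='t' else v) for v in P]
            if L in(ct,cs):P[0]+=p[4]*1000
            o.append(proj(g2w(P,p),m)[0]-(np.array(u)/s+of))
    return np.array(o) if full else np.ravel(o)
r=least_squares(res,[.52,-.32,-.1,.005,-.05],loss='soft_l1',x_scale=[.01,.01,.02,.005,.01])
print(r.x.round(4));print(res(r.x,True).round(1))
p=r.x;np.save("p.npy",p)
for n,P in dict(origin=(0,0,0),hinge=(0,58,56),tread=(-124,91,68),cube=(p[4]*1000,0,60),plate=(p[4]*1000-101,0,59),stop=(77,0,47)).items():print(n,g2w(P,p)[0].round(3))
E
```

```text
[ 0.41760676 -0.26101212  1.10005299]
[ 0.09237472 -1.07654548  0.61282725]
[ 0.5862 -0.3515 -0.225   0.0013 -0.0475]
[[ 3.9 -0.9]
 [ 4.8  0.9]
 [-8.1 -2.2]
 [-5.9 -1.9]
 [ 0.1 -0.1]
 [ 0.5 -0.3]
 [-0.1  0. ]
 [-0.7 -0.9]
 [-1.6 -3.4]
 [ 0.1 -1.6]
 [-0.2 -0.2]
 [-8.2  0.4]
 [ 2.   0.2]
 [ 0.4 -0.4]
 [-0.9 -0. ]
 [ 0.4  1.7]]
origin [ 0.586 -0.352  0.   ]
hinge [ 0.599 -0.295  0.056]
tread [ 0.486 -0.235  0.068]
cube [ 0.54  -0.341  0.06 ]
plate [ 0.441 -0.318  0.059]
stop [ 0.661 -0.369  0.047]
```

```bash
python3 - <<'E'
from h import *
mt,ms=eyes.camera_model("top"),eyes.camera_model("side")
top=[((-42,104,80),(112,246)),((-207,104,80),(42,538)),((-198,58,56),(146,543)),((-185,'t',27),(314,556)),((-185,'u',27),(180,525))]
side=[((-42,104,80),(370,40)),((-207,104,80),(38,82)),((-185,'t',27),(140,335)),((-185,'u',27),(112,240))]
ct=[((-101,-23,78),(306,484)),((-101,23,78),(228,468))]
cs=[((-101,23,78),(195,155)),((-101,-23,78),(212,203))]
def res(p,full=False):
    o=[]
    for L,m,s,of in((top,mt,3.4,(275,155)),(side,ms,4,(235,220)),(ct,mt,3.4,(275,155)),(cs,ms,4,(235,220))):
        for P,u in L:
            P=[(-35-p[3]*1000 if v=='t' else 35+p[3]*1000 if v=='u' else v) for v in P]
            if L in(ct,cs):P[0]+=p[4]*1000
            o.append(proj(g2w(P,p),m)[0]-(np.array(u)/s+of))
    return np.array(o) if full else np.ravel(o)
r=least_squares(res,[.52,-.32,-.1,.005,-.05],loss='soft_l1',x_scale=[.01,.01,.02,.005,.01])
print(r.x.round(4));print(res(r.x,True).round(1))
p=r.x;np.save("p.npy",p)
x=p[4]*1000
for n,P in dict(origin=(0,0,0),hinge=(0,58,56),tread=(-124,91,68),cube=(x,0,60),plate=(x-101,0,59),stop=(77,0,47)).items():print(n,g2w(P,p)[0].round(3))
segs=[[(-42,104,80),(-207,104,80),(-207,79,57),(-42,79,57),(-42,104,80)],[(-198,58,56),(20,58,56)],[(-185,35,27),(87,35,27)],[(-185,-35,27),(87,-35,27)],[(77,-35,47),(77,35,47)],[(0,-35,15),(0,35,15)],
[(x-101,-23,78),(x-101,23,78)],[(x-31,-31,37),(x+31,-31,37),(x+31,31,37),(x-31,31,37),(x-31,-31,37)]]
out=[]
for c,m,(x0,y0,w,h),s in(("top",mt,(275,155,135,175),3),("side",ms,(235,220,195,100),2)):
    im=cv2.imread(f"pics/{c}0.png")[y0:y0+h,x0:x0+w];im=cv2.resize(im,None,fx=s,fy=s,interpolation=cv2.INTER_CUBIC)
    for sg in segs:cv2.polylines(im,[np.int32((proj(g2w(sg,p),m)-(x0,y0))*s)],False,(0,0,255),1,cv2.LINE_AA)
    out.append(im)
H=out[0].shape[0];b=np.zeros((H,out[1].shape[1],3),np.uint8);b[:out[1].shape[0]]=out[1]
cv2.imwrite("pics/ov.png",np.hstack([out[0],b]))
E
```

```text
[ 0.587  -0.349  -0.2242  0.0035 -0.0477]
[[ 2.5 -1.3]
 [ 3.6  0.5]
 [-1.1 -0.5]
 [ 0.4 -0.5]
 [ 0.5  0.2]
 [-0.4 -0.6]
 [-0.8 -1.6]
 [-0.  -0.3]
 [-0.9 -0.6]
 [ 0.7 -0.1]
 [-0.9 -0.7]
 [-1.1 -0.7]
 [ 0.1  0.9]]
origin [ 0.587 -0.349  0.   ]
hinge [ 0.6   -0.293  0.056]
tread [ 0.486 -0.233  0.068]
cube [ 0.541 -0.338  0.06 ]
plate [ 0.442 -0.316  0.059]
stop [ 0.662 -0.366  0.047]
```

View pics/ov.png

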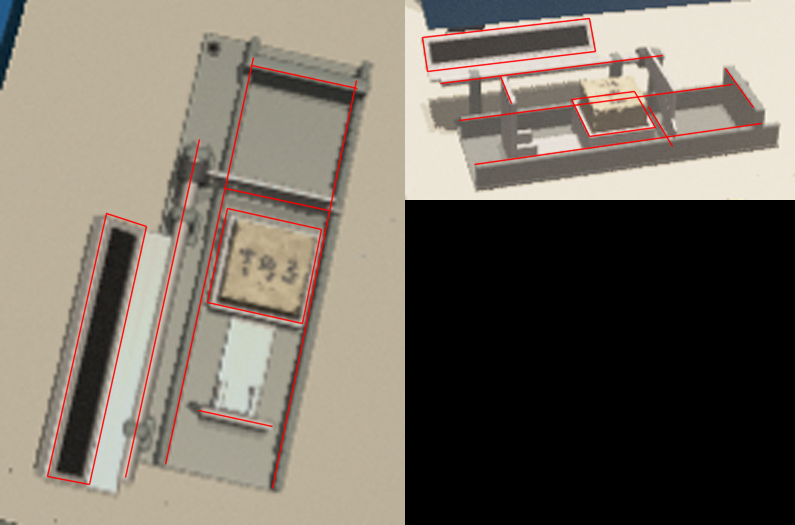

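The overlay fits within 2–4 mm: the guide yaw is about −0.224 rad and the push plate is at guide x ≈ −149. Next I'll compute a hover pose straddling the hinge, with the tread finger at y ≈ 92 and the push finger at y ≈ −7.

```bash
cat >> h.py <<'E'
def rel(gx,gy,tz,p=None,flip=False):
    p=np.load("p.npy") if p is None else p
    s=robot.sense();R0=R.from_rotvec(s["tcp_rot"])
    yaw=p[2]+(np.pi if flip else 0)
    Rt=R.from_matrix(np.array([[np.cos(yaw),np.sin(yaw),0],[np.sin(yaw),-np.cos(yaw),0],[0,0,-1.]]))
    t=g2w((gx,gy,tz),p)[0]
    print("target",t.round(4),"shift",(R0.inv().apply(t-s["ee_pos"])/.15).round(4),"turn",((R0.inv()*Rt).as_rotvec()/2/np.pi).round(4),"force",s["force"].round(1),"t",s["t"])
def where(p=None):
    p=np.load("p.npy") if p is None else p
    s=robot.sense();d=s["ee_pos"]-[p[0],p[1],0];c,n=np.cos(p[2]),np.sin(p[2])
    print("guide-frame mm",np.round([1e3*(c*d[0]+n*d[1]),1e3*(-n*d[0]+c*d[1]),1e3*d[2]],1),"F guide",np.round([c*s["force"][0]+n*s["force"][1],-n*s["force"][0]+c*s["force"][1],s["force"][2]],1),"t",round(s["t"],2))
E
python3 - <<'E'
from h import *
m=eyes.camera_model("wrist");print(np.round(m["hand_eye"],3))
where();rel(-176,42,150);rel(-176,42,150,flip=True)
E
```

```text
[[ 0.001 -0.954 -0.3    0.077]
 [ 1.     0.001  0.    -0.   ]
 [ 0.    -0.3    0.954 -0.137]
 [ 0.     0.     0.     1.   ]]
guide-frame mm [-327.2 -204.3  235.2] F guide [ 0.2  0.  -0.4] t 1.2
target [ 0.4247 -0.269   0.15  ] shift [ 1.8043 -0.6755  0.568 ] turn [ 0.     -0.      0.1054] force [ 0.2 -0.  -0.4] t 1.2
target [ 0.4247 -0.269   0.15  ] shift [ 1.8043 -0.6755  0.568 ] turn [ 0.      0.     -0.3946] force [ 0.2 -0.  -0.4] t 1.2
```

>>> {"name": "move_arm", "arguments": {
  "series": "0.18 -0.07 0.02 0 0 0.015; 0.36 -0.135 0.05 0 0 0.03; 0.54 -0.2 0.08 0 0 0.045; 0.72 -0.27 0.1 0 0 0.06; 0.9 -0.34 0.12 0 0 0.075; 0.95 -0.36 0.14 0 0 0.09; 1 -0.38 0.15 0 0 0.105; 1 -0.38 0.15 0 0 0.1054; 1 -0.38 0.15 0 0 0.1054",
  "grip": 85.4
}}

```text
t: 1.95
ee_pos: [0.3344, -0.3601, 0.2127]
tcp_rot: [3.122, -0.346, -0.0]
force: [0.0, -0.0, 1.1]
grip_width: 1.0
finger_force: 0.0
```

```bash
python3 - <<'E'
from h import *
where();rel(-176,42,150)
E
```

```text
guide-frame mm [-243.9  -66.9  212.7] F guide [0.  0.  1.1] t 1.95
target [ 0.4247 -0.269   0.15  ] shift [ 0.4547 -0.7247  0.4178] turn [0.     0.     0.0005] force [ 0.  -0.   1.1] t 1.95
```

>>> {"name": "move_arm", "arguments": {
  "series": "0.1 -0.16 0.08; 0.2 -0.32 0.18; 0.3 -0.48 0.28; 0.4 -0.62 0.36; 0.455 -0.725 0.418; 0.455 -0.725 0.418; 0.455 -0.725 0.418"
}}

```text
invalid input at $.series[0]: expected 6 numbers
```

>>> {"name": "move_arm", "arguments": {
  "series": "0.1 -0.16 0.08 0 0 0; 0.2 -0.32 0.18 0 0 0; 0.3 -0.48 0.28 0 0 0; 0.4 -0.62 0.36 0 0 0; 0.455 -0.725 0.418 0 0 0; 0.455 -0.725 0.418 0 0 0; 0.455 -0.725 0.418 0 0 0"
}}

```text
t: 2.53
ee_pos: [0.4248, -0.2695, 0.1497]
tcp_rot: [-3.122, 0.348, 0.002]
force: [0.1, -0.5, -0.1]
grip_width: 1.0
finger_force: 0.0
```

```bash
python3 - <<'E'
from h import *
where();rel(-176,42,150)
m=eyes.camera_model("wrist");s=robot.sense();im=eyes.read_camera("wrist")
p=np.load("p.npy");x=p[4]*1000
T=np.eye(4);T[:3,:3]=R.from_rotvec(s["tcp_rot"]).as_matrix();T[:3,3]=s["ee_pos"];T=T@np.array(m["hand_eye"])
segs=[[(-42,104,80),(-207,104,80),(-207,79,57),(-42,79,57),(-42,104,80)],[(-198,58,56),(20,58,56)],[(-185,35,27),(87,35,27)],[(-185,-35,27),(87,-35,27)],[(77,-35,47),(77,35,47)],[(x-101,-23,78),(x-101,23,78)],[(x-31,-31,37),(x+31,-31,37),(x+31,31,37),(x-31,31,37),(x-31,-31,37)]]
b=im[:,:,::-1].copy()
for sg in segs:
    q=proj(g2w(sg,p),m,T);print(q.round().astype(int).tolist());cv2.polylines(b,[np.int32(q)],False,(0,0,255),1,cv2.LINE_AA)
cv2.imwrite("pics/w1.png",b)
E
```

```text
guide-frame mm [-175.9   41.5  149.7] F guide [ 0.2 -0.5 -0.1] t 2.53
target [ 0.4247 -0.269   0.15  ] shift [-0.0009 -0.0032 -0.002 ] turn [0.     0.0002 0.0004] force [ 0.1 -0.5 -0.1] t 2.5333
[[209, 30], [230, 299], [271, 285], [261, 40], [209, 30]]
[[299, 274], [294, -73]]
[[329, 245], [333, -160]]
[[415, 245], [441, -155]]
[[451, -162], [334, -167]]
[[422, 217], [350, 216]]
[[425, 106], [432, 8], [338, 6], [337, 105], [425, 106]]
```

View pics/w1.png

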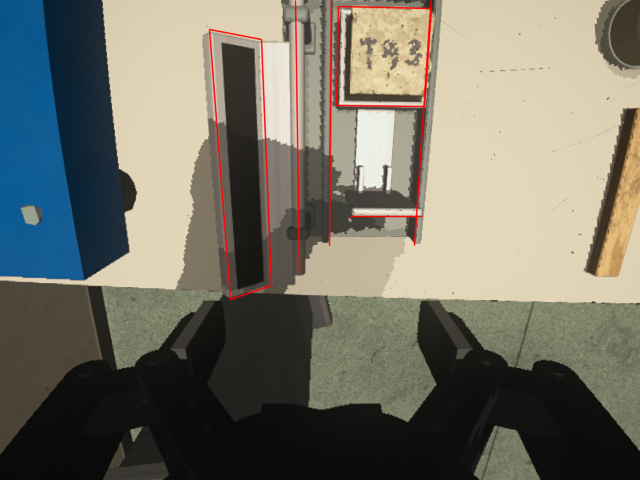

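The wrist picture confirms the fit. The tread runs from (210,30) to (230,299), and the push plate's edge is at row 216, columns 350–424, as predicted. I'll descend onto the tread.

>>> {"name": "move_arm", "arguments": {
  "series": "0 0 0.1 0 0 0; 0 0 0.2 0 0 0; 0 0 0.27 0 0 0; 0 0 0.32 0 0 0; 0 0 0.36 0 0 0; 0 0 0.4 0 0 0; 0 0 0.44 0 0 0; 0 0 0.47 0 0 0; 0 0 0.47 0 0 0"
}}

```text
t: 3.33
ee_pos: [0.4246, -0.2692, 0.0787]
tcp_rot: [-3.121, 0.352, 0.002]
force: [-0.8, 0.0, -0.3]
grip_width: 0.998
finger_force: 0.0
```

```bash
python3 - <<'E'
from h import *
where()
E
```

```text
guide-frame mm [-176.    41.7   78.7] F guide [-0.8 -0.2 -0.3] t 3.33
```

>>> {"name": "move_arm", "arguments": {
  "series": "0 0 0.03 0 0 0; 0 0 0.06 0 0 0; 0 0 0.09 0 0 0; 0 0 0.12 0 0 0; 0 0 0.12 0 0 0"
}}

```text
t: 3.75
ee_pos: [0.4245, -0.2691, 0.0604]
tcp_rot: [-3.121, 0.352, 0.002]
force: [-0.2, 0.3, 0.2]
grip_width: 0.998
finger_force: 0.0
```

```bash
python3 - <<'E'
from h import *
where()
im=np.hstack([cv2.resize(eyes.read_camera("side")[170:340,170:440],None,fx=2.9,fy=2.9)])
cv2.imwrite("pics/s2.png",im[:,:,::-1])
E
```

```text
guide-frame mm [-176.2   41.9   60.4] F guide [-0.2  0.2  0.2] t 3.75
```

View pics/s2.png

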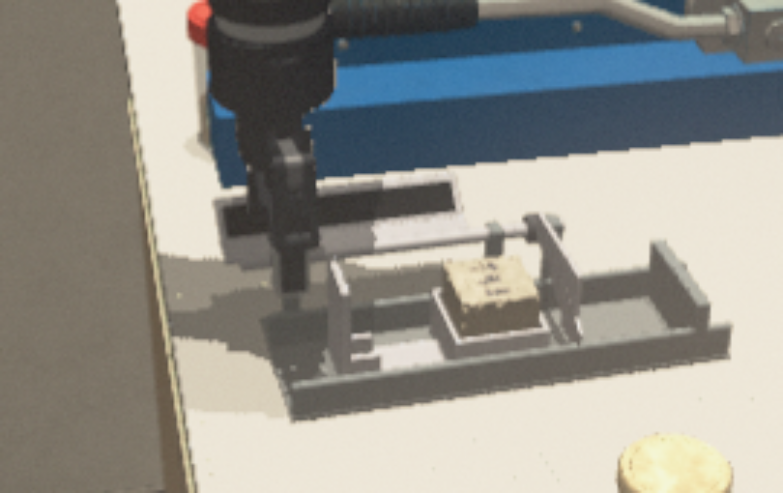

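```bash
python3 - <<'E'
from h import *
m=eyes.camera_model("side");p=np.load("p.npy")
for y in(-7,92):
  for z in(35,48,60,75):print(y,z,((proj(g2w((-176,y,z),p),m)[0]-(170,170))*2.9).round())
im=eyes.read_camera("top")
print(robot.sense()["grip_width"],robot.finger_overhang)
w=eyes.read_camera("wrist")
b=np.hstack([cv2.resize(im[180:330,270:420],(400,400)),cv2.resize(w[150:400,150:400+100],(400,400))])
cv2.imwrite("pics/t3.png",b[:,:,::-1])
E
```

```text
-7 35 [294. 345.]
-7 48 [294. 327.]
-7 60 [293. 311.]
-7 75 [293. 291.]
92 35 [266. 262.]
92 48 [265. 245.]
92 60 [265. 230.]
92 75 [264. 210.]
0.9993612027131223 0.025
```

View pics/t3.png

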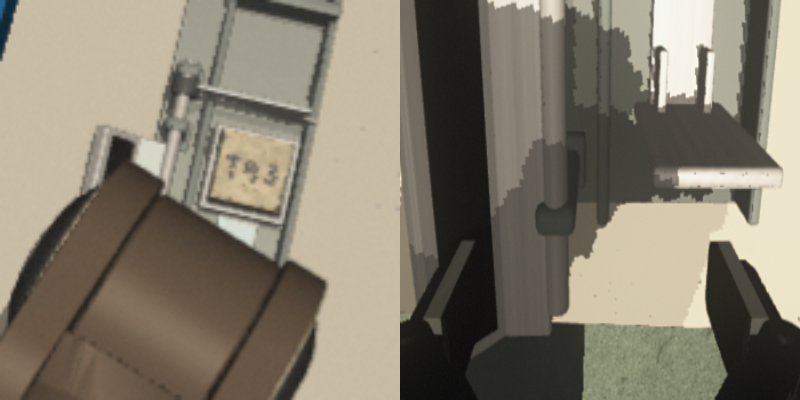

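The push fingertip shows at crop (292,308), which is about z 55–60. The tread finger is over the dark strip, with no contact yet. I'll keep going down in small steps.

>>> {"name": "move_arm", "arguments": {
  "series": "0 0 0.02 0 0 0; 0 0 0.04 0 0 0; 0 0 0.06 0 0 0; 0 0 0.06 0 0 0"
}}

```text
t: 4.23
ee_pos: [0.4252, -0.2695, 0.0522]
tcp_rot: [3.122, -0.352, 0.001]
force: [1.9, -1.4, 1.3]
grip_width: 1.0
finger_force: 0.8
```

```bash
python3 - <<'E'
from h import *
where()
E
```

```text
guide-frame mm [-175.4   41.6   52.2] F guide [ 2.2 -0.9  1.3] t 4.23
```

>>> {"name": "move_arm", "arguments": {
  "series": "0 0 0.02 0 0 0; 0 0 0.04 0 0 0; 0 0 0.04 0 0 0"
}}

```text
t: 4.48
ee_pos: [0.4251, -0.2694, 0.0461]
tcp_rot: [-3.122, 0.352, -0.0]
force: [0.8, 0.1, 2.3]
grip_width: 1.001
finger_force: 1.0
```

```bash
python3 - <<'E'
from h import *
where()
a=eyes.read_camera("side")[220:320,235:430].astype(int);b=cv2.imread("pics/side0.png")[220:320,235:430,::-1].astype(int)
d=np.abs(a-b).sum(2)>90
for r in range(0,100,5):print(''.join('#' if d[r:r+5,c:c+3].mean()>.4 else '.' for c in range(0,195,3)))
E
```

```text
guide-frame mm [-175.5   41.6   46.1] F guide [0.8 0.2 2.3] t 4.48
.................................................................
...........#.....................................................
...........####............###...................................
.......########################..................................
....###........#..............#.........#........................
...##..........#############.............#.#.....................
...##################.....................###....................
...################........................##....................
###########..###.###........................#....................
##############...............................#...................
####.........#...................................................
#####......#####...........................#.#...................
#####......................................##....................
##########....##............................#....................
......##########.................................................
.........#######.................................................
...........#.....................................................
.................................................................
.................................................................
.................................................................
```

Pixels have changed along the blade, so the gate is opening. I'll continue down towards the stop.

>>> {"name": "move_arm", "arguments": {
  "series": "0 0 0.02 0 0 0; 0 0 0.04 0 0 0; 0 0 0.06 0 0 0; 0 0 0.08 0 0 0; 0 0 0.08 0 0 0"
}}

```text
t: 4.95
ee_pos: [0.4249, -0.2707, 0.0344]
tcp_rot: [3.119, -0.353, -0.0]
force: [-1.0, -3.4, 4.5]
grip_width: 1.0
finger_force: 2.6
```

```bash
python3 - <<'E'
from h import *
where()
a=cv2.resize(eyes.read_camera("side")[190:320,170:430],(780,390))
cv2.imwrite("pics/s4.png",a[:,:,::-1])
E
```

```text
guide-frame mm [-175.5   40.4   34.4] F guide [-0.2 -3.6  4.5] t 4.95
```

View pics/s4.png

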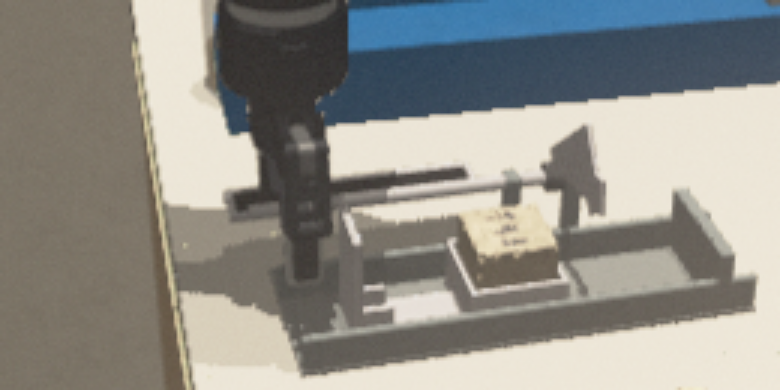

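The blade now stands well up at crop (580,170). I'll compute the gate angle from the tread's far outer corner at crop (467,168), and the tip height from crop (303,281).

```bash
python3 - <<'E'
from h import *
m=eyes.camera_model("side");p=np.load("p.npy")
f=lambda P:((proj(g2w(P,p),m)[0]-(170,190))*3).round()
for t in(0,.4,.5,.6,.7,.75,.8):
    c,s=np.cos(t),np.sin(t);print(t,f((-42,58+46*c+24*s,56+24*c-46*s)),f((-207,58+46*c+24*s,56+24*c-46*s)))
for z in(20,27,35,45):print(z,f((-176,-9,z)))
E
```

```text
0 [471. 118.] [221. 147.]
0.4 [468. 140.] [221. 169.]
0.5 [468. 147.] [222. 176.]
0.6 [468. 154.] [222. 183.]
0.7 [468. 161.] [223. 191.]
0.75 [468. 165.] [223. 194.]
0.8 [468. 168.] [223. 198.]
20 [306. 319.]
27 [305. 310.]
35 [305. 299.]
45 [305. 285.]
```

The gate is at about 0.75–0.77 rad with 4.5 N on the tread. I'll add a slight extra press and slide forward to push the carrier.

>>> {"name": "move_arm", "arguments": {
  "series": "0 0 0.004 0 0 0; 0.02 0 0.004 0 0 0; 0.04 0 0.004 0 0 0; 0.06 0 0.004 0 0 0; 0.075 0 0.004 0 0 0; 0.09 0 0.004 0 0 0; 0.105 0 0.004 0 0 0; 0.12 0 0.004 0 0 0; 0.135 0 0.004 0 0 0; 0.15 0 0.004 0 0 0; 0.165 0 0.004 0 0 0; 0.18 0 0.004 0 0 0; 0.2 0 0.004 0 0 0; 0.2 0 0.004 0 0 0"
}}

```text
t: 6.17
ee_pos: [0.4527, -0.2757, 0.0336]
tcp_rot: [-3.122, 0.353, 0.006]
force: [-8.4, 2.3, 7.0]
grip_width: 1.0
finger_force: 4.7
```

```bash
cat > chk.py <<'E'
from h import *
where()
m=eyes.camera_model("side");p=np.load("p.npy")
im=eyes.read_camera("side")
import sys
cv2.imwrite(sys.argv[1],im[:,:,::-1])
from rig import recognise
for c in("cube","push_plate","blade"):
    for d in recognise(c,"side")[:1]:
        q=np.array(d["point"]);e=q-[p[0],p[1],0];k,n=np.cos(p[2]),np.sin(p[2]);print(c,np.round([1e3*(k*e[0]+n*e[1]),1e3*(-n*e[0]+k*e[1]),1e3*e[2]]),round(d["confidence"],2))
E
python3 chk.py pics/c1.png
```

```text
guide-frame mm [-147.3   41.7   33.6] F guide [-8.7  0.3  7. ] t 6.17
cube [-38. -17.  58.] 0.62
push_plate [-76.  -7.  28.] 0.77
blade [-60.  60.  57.] 0.79
```

>>> {"name": "move_arm", "arguments": {
  "series": "0.015 0 0 0 0 0; 0.035 0 0 0 0 0; 0.055 0 0 0 0 0; 0.075 0 0 0 0 0; 0.095 0 0 0 0 0; 0.115 0 0 0 0 0; 0.135 0 0 0 0 0; 0.155 0 0 0 0 0; 0.175 0 0 0 0 0; 0.195 0 0 0 0 0; 0.215 0 0 0 0 0; 0.235 0 0 0 0 0; 0.255 0 0 0 0 0; 0.275 0 0 0 0 0; 0.295 0 0 0 0 0; 0.315 0 0 0 0 0; 0.335 0 0 0 0 0; 0.35 0 0 0 0 0; 0.36 0 0 0 0 0; 0.36 0 0 0 0 0"
}}

```text
t: 8.03
ee_pos: [0.5051, -0.2877, 0.0336]
tcp_rot: [-3.121, 0.353, 0.006]
force: [-9.1, 1.8, 8.0]
grip_width: 0.999
finger_force: 5.1
```

```bash
python3 chk.py pics/c2.png; python3 - <<'E'
import cv2,numpy as np
a=cv2.imread("pics/c2.png")[190:320,170:430]
b=cv2.imread("pics/c1.png")[190:320,170:430]
cv2.imwrite("pics/c12.png",cv2.resize(np.vstack([b,a]),None,fx=2.25,fy=2.25,interpolation=cv2.INTER_CUBIC))
E
```

```text
guide-frame mm [-93.5  41.6  33.6] F guide [-9.3 -0.2  8. ] t 8.03
cube [ 16. -15.  56.] 0.8
push_plate [-18.  -8.  27.] 0.72
blade [-100.   57.   58.] 0.75
```

View pics/c12.png

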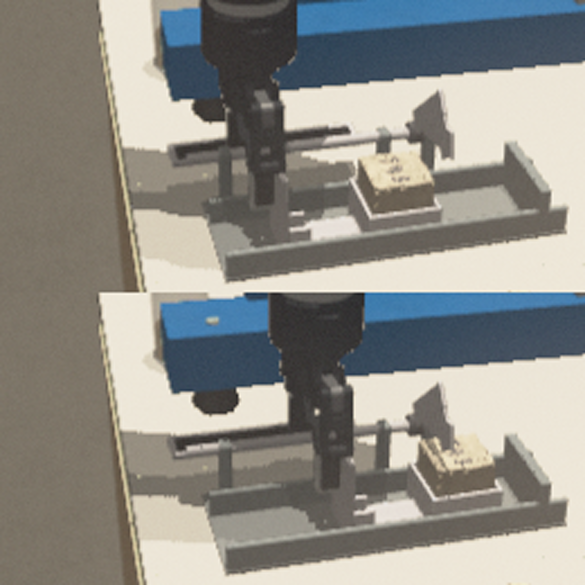

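Upper frame: the carrier is just before the gate. Lower frame: the tray and cube are past the open blade, with the gap to the end stop about 26 mm. I'll carry on slowly.

>>> {"name": "move_arm", "arguments": {
  "series": "0.015 0 0 0 0 0; 0.03 0 0 0 0 0; 0.045 0 0 0 0 0; 0.06 0 0 0 0 0; 0.075 0 0 0 0 0; 0.09 0 0 0 0 0; 0.105 0 0 0 0 0; 0.12 0 0 0 0 0; 0.13 0 0 0 0 0; 0.138 0 0 0 0 0; 0.144 0 0 0 0 0; 0.15 0 0 0 0 0"
}}

```text
t: 9.23
ee_pos: [0.5265, -0.2926, 0.0336]
tcp_rot: [-3.121, 0.354, 0.007]
force: [-11.4, 2.3, 7.9]
grip_width: 0.993
finger_force: 5.9
```

```bash
python3 chk.py pics/c3.png
```

```text
guide-frame mm [-71.5  41.5  33.6] F guide [-11.7  -0.3   7.9] t 9.23
cube [ 42. -14.  56.] 0.96
push_plate [ 6. -6. 25.] 0.75
blade [-99.  58.  60.] 0.89
```

>>> {"name": "move_arm", "arguments": {
  "series": "0.004 0 0 0 0 0; 0.008 0 0 0 0 0; 0.012 0 0 0 0 0; 0.012 0 0 0 0 0"
}}

```text
t: 9.77
ee_pos: [0.5284, -0.2931, 0.0335]
tcp_rot: [-3.121, 0.354, 0.007]
force: [-10.0, 1.9, 6.6]
grip_width: 1.002
finger_force: 5.5
```

```bash
python3 chk.py pics/c4.png
```

```text
guide-frame mm [-69.6  41.6  33.5] F guide [-10.2  -0.3   6.6] t 9.77
cube [ 41. -12.  56.] 0.68
push_plate [ 2. -7. 27.] 0.8
blade [-94.  65.  59.] 0.78
```

No stop contact yet; the force is still at the friction level.

>>> {"name": "move_arm", "arguments": {
  "series": "0.004 0 0 0 0 0; 0.008 0 0 0 0 0; 0.012 0 0 0 0 0; 0.012 0 0 0 0 0"
}}

```text
t: 10.3
ee_pos: [0.5301, -0.2935, 0.0336]
tcp_rot: [-3.121, 0.354, 0.007]
force: [-9.9, 1.9, 8.0]
grip_width: 0.998
finger_force: 5.5
```

>>> {"name": "move_arm", "arguments": {
  "series": "0.004 0 0 0 0 0; 0.008 0 0 0 0 0; 0.008 0 0 0 0 0"
}}

```text
t: 10.55
ee_pos: [0.5308, -0.2936, 0.0336]
tcp_rot: [-3.121, 0.354, 0.008]
force: [-11.9, 2.6, 8.7]
grip_width: 1.001
finger_force: 6.6
```

>>> {"name": "move_arm", "arguments": {
  "series": "0.003 0 0 0 0 0; 0.006 0 0 0 0 0; 0.006 0 0 0 0 0"
}}

```text
t: 10.8
ee_pos: [0.5309, -0.2936, 0.0336]
tcp_rot: [-3.121, 0.355, 0.011]
force: [-14.9, 3.7, 11.7]
grip_width: 1.0
finger_force: 8.1
```

```bash
python3 - <<'E'
from h import *
where()
E
```

```text
guide-frame mm [-67.   41.5  33.6] F guide [-15.3   0.3  11.7] t 10.8
```

The TCP has stopped at x = −67 with the force rising from 12 to 15 N, so the tray is on the end stop. I'll back off along x with the tread still down, then lift to let the gate fall.

>>> {"name": "move_arm", "arguments": {
  "series": "-0.02 0 0 0 0 0; -0.05 0 0 0 0 0; -0.08 0 0 0 0 0; -0.1 0 0 0 0 0; -0.1 0 -0.04 0 0 0; -0.1 0 -0.08 0 0 0; -0.1 0 -0.12 0 0 0; -0.1 0 -0.16 0 0 0; -0.1 0 -0.2 0 0 0; -0.1 0 -0.25 0 0 0; -0.1 0 -0.3 0 0 0; -0.1 0 -0.4 0 0 0; -0.1 0 -0.5 0 0 0; -0.1 0 -0.6 0 0 0; -0.1 0 -0.7 0 0 0; -0.1 0 -0.8 0 0 0; -0.3 0 -0.9 0 0 0; -0.5 0 -0.9 0 0 0; -0.7 0 -0.9 0 0 0; -0.7 0 -0.9 0 0 0"
}}

```text
t: 12.47
ee_pos: [0.4278, -0.2696, 0.1699]
tcp_rot: [-3.121, 0.354, 0.003]
force: [-0.0, -0.1, -0.1]
grip_width: 1.001
finger_force: 0.0
```

```bash
python3 chk.py pics/c5.png; python3 - <<'E'
from h import *
m=eyes.camera_model("side");p=np.load("p.npy")
a=cv2.imread("pics/c5.png")[220:320,235:430].astype(int);b=cv2.imread("pics/side0.png")[220:320,235:430].astype(int)
d=np.abs(a-b).sum(2)>90
for r in range(0,100,4):print(''.join('#' if d[r:r+4,c:c+2].mean()>.4 else '.' for c in range(0,195,2)))
from rig import recognise
im=eyes.read_camera("top")
for c in("cube","jar","pot","tamper"):print(c,[(np.round(d["point"],3),round(d["confidence"],2)) for d in recognise(c,"top")[:1]])
print(robot.sense()["force"].round(1))
for x in(36,46):
  print(x,(proj(g2w([(x-101,-23,78),(x-101,23,78),(x+31,-31,37),(x+31,31,37)],p),m)-(235,220)).round(1).tolist())
E
```

```text
guide-frame mm [-172.9   42.   169.9] F guide [ 0.  -0.1 -0.1] t 12.47
cube [ 41. -12.  56.] 0.77
push_plate [-22. -10.  31.] 0.89
blade [-109.   84.   62.] 0.57
..................................................................................................
..................................................................................................
..................................................................................................
.....................##############...............................................................
.....####################.........................................................................
....###...........................................................................................
.....##.....................#####.................................................................
.....##....#######################................................................................
.....#############################...............#........................##......................
################################...............
[... 1166 characters left out ...]
.........................................................................
..................................................................................................
..................................................................................................
..................................................................................................
cube [(array([ 0.622, -0.355,  0.056]), 0.88)]
jar [(array([ 0.523, -0.548,  0.07 ]), 0.77)]
pot [(array([ 0.5  , -0.003,  0.112]), 0.67)]
tamper [(array([ 0.395, -0.541,  0.013]), 0.95)]
[-0.7  0.3 -0.2]
36 [[99.3, 45.6], [92.2, 32.5], [167.9, 57.5], [155.6, 40.3]]
46 [[104.7, 44.9], [97.4, 31.8], [172.8, 56.8], [160.4, 39.6]]
```

Everything reads shut and clear. I'll check the carrier's travel by rectifying the cube top and the tray region in the before and after pictures.

```bash
python3 - <<'E'
from h import *
p=np.load("p.npy")
def rect(im,m,z,x0,x1,y0,y1,s=2):
    xs=np.arange(x0,x1,1/s);ys=np.arange(y0,y1,1/s);X,Y=np.meshgrid(xs,ys)
    q=proj(g2w(np.c_[X.ravel(),Y.ravel(),np.full(X.size,z)],p),m).reshape(*X.shape,2).astype(np.float32)
    return cv2.cvtColor(cv2.remap(im,q[...,0],q[...,1],cv2.INTER_CUBIC),cv2.COLOR_BGR2GRAY)
now={"top":eyes.read_camera("top")[:,:,::-1].copy(),"side":cv2.imread("pics/c5.png")}
for c,z,w in(("top",60,(-72,-22,-24,24)),("side",60,(-72,-22,-24,24)),("side",58,(-156,-141,-22,22))):
    m=eyes.camera_model(c);t=rect(cv2.imread(f"pics/{c}0.png"),m,z,*w)
    b=rect(now[c],m,z,w[0]+70,w[1]+110,w[2]-8,w[3]+8)
    r=cv2.matchTemplate(b,t,cv2.TM_CCOEFF_NORMED);_,v,_,l=cv2.minMaxLoc(r);print(c,z,"dx",70+l[0]/2,"dy",-8+l[1]/2,round(v,2))
m=eyes.camera_model("top")
for n,z in(("tray z37",37),("stop z47",47)):
    a=rect(now["top"],m,z,60,95,-20,20,1).mean(0);print(n,a.round().astype(int).tolist())
E
```

```text
top 60 dx 91.5 dy 3.0 0.72
side 60 dx 93.5 dy 3.5 0.84
side 58 dx 98.0 dy -0.5 0.85
tray z37 [180, 184, 185, 185, 184, 182, 179, 178, 178, 180, 183, 186, 186, 172, 136, 90, 57, 54, 81, 121, 148, 156, 154, 150, 148, 145, 137, 131, 137, 151, 159, 159, 158, 156, 158]
stop z47 [185, 184, 183, 181, 179, 178, 179, 181, 184, 186, 182, 159, 116, 72, 52, 63, 100, 136, 154, 155, 151, 149, 147, 141, 133, 133, 145, 157, 159, 159, 157, 156, 165, 182, 193]
```

```bash
python3 - <<'E'
from rig import workorder
print(workorder.close_job())
E
```

```text
the job is handed in; nothing more can be done
None
```

I've handed the job in: I held the tread down, pushed the carrier with its cube under the open gate up to the end stop, then let go, and the gate fell shut behind it. The stop contact rests on the arm halting as the push force rose and on a measured travel of 91.5–98 mm (about 94 expected); the gate reads shut from matching before and after pictures; I did not separately check that nothing brushed the gate.

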